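# Line up the supply jars by height on the study-desk strip

## Robot

A 6-joint arm with a two-finger parallel gripper is mounted at the origin on the work surface. World frame = base frame: x ahead of the robot, y to its left, z up, the work surface at z = 0. Lengths are in mm, angles in rad, forces in N, time in s.
With the tool pointing down it reaches from about 350 to 775 mm from the base axis. Payload 7.3 kg.
Tool frame: the origin (TCP) lies between the finger pads; the fingertips stand 25 mm ahead of it and the grasp point (between the pads) lies 6 mm ahead of it; z points along the fingers, y is the line along which they close (so a half turn about z gives the same grasp; the last joint's range is limited). The gripper opens to 92 mm and grips with 3 to 60 N. Pads are 19 mm wide; open, the fingers measure 130 mm over their backs; the gripper's body (75 mm by 190 mm) begins 47 mm behind the grasp point.
Start: joints at [-1.282, 0.342, 1.524, -0, 1.275, -0.146], TCP at [221.169, -476.161, 223.841] pointing down, gripper open.
Joint ranges: [-2.53, 2.53], [-0.77, 2.02], [0.04, 2.7], [-1, 4.14], [0.28, 2.66], [-3.11, 3.11]. Speed limits (rad/s): [2.57, 2.57, 3.14, 3.14, 3.14, 3.14].

## Interface

Orientations are given as [roll, pitch, yaw] about the fixed x, y, z axes, in that order (R = Rz(yaw) Ry(pitch) Rx(roll)).
In Python, from plant import bot gives the robot as it stands.
- The arm moves only by the tool play_rows, never from a script. Its argument "commands" is a list of rows, each an object of numbers: "x", "y", "z": the shift along the tool's x, y, z in m; "twist": the turn about the tool's z in degrees. In form: [{"x": .., "y": .., "z": .., "twist": ..}, ...]. A call has exactly 8 rows; each row is the pose to reach, as a shift and turn from the pose commanded when the call began, along the tool's axes at that moment; what a row does not reach only later rows make up. A row lasts 1/10 s, in which the tool goes at most 50 mm and 8.59 degrees, less where a joint would pass 70% of its speed; a pose out of reach is approached as far as the arm can. A call with a gripper value outside its range is refused whole. "jaw" is the closure, from 0 (fully open) to 1 (shut), set as the call begins (left out, the last holds). The fingers move at their own pace and stop on an object; the grip force is fixed at half the most. Time passes only in rows, so rows that repeat a pose let the fingers close, or fill a call up. It gives the time, the measured TCP pose, the force, the opening and the grip force at its end, in the units of the state.
- bot.get_obs(): the state, without advancing time (a new reading comes with each control period).
- bot.capture(name): name is "scene" or "top" or "wrist"; returns a dict with "pixels" (400x640x3 uint8, red, green, blue), "fx", "fy", "cx", "cy" (pixels), "eye" and "rotation" of the camera in the world. Camera axes: x right, y down, z forward; pixel columns grow to the right and rows downward; lengths in mm; the calibration is good to about 2 mm. A picture is of the moment at which its call begins. There is no depth.
- bot.close_job(): hands the job in; it is judged then, once.
The state is a dict: "time": time; "joint_positions": joint angles; "dq": joint speeds; "tau": joint torques, N m; "tool_pos": TCP position; "tcp_rot": TCP orientation; "contact_force": force on the tool from outside, world axes, zero at the start; "moment": the same for the moment, N m; "grip_width": finger opening in mm; "finger_force": force on a finger pad.
Only numpy, scipy, OpenCV 4.12 (cv2) and the standard library are available. Lean on these libraries where they do the work, as an engineer would, in place of code of your own. Each camera call takes 0.05 s, during which the arm holds its last target. There are 200 camera calls.

## Task

Tidy the study desk: line up the four supply jars in order of height on the round pads of the wooden strip, with the tallest on the red pad at one end and stepping down pad by pad to the shortest on the white pad at the other end. Stand one jar upright and well centred on each pad and let go of it; do not tip any jar over, and leave the mug and the calculator where they are.

Things in the scene. Friction and masses are not known exactly. Their poses are not given: they have to be found in the camera images.
- jar_black_center (a point): Loose round grey screw-lid jar with a black lid and black band, the tallest of the four: 90 mm high, 50 mm in diameter, straight-sided (the lid is its top 14 mm); best gripped in its upper half, where the gripper's body stays clear of the lid; 0.06 to 0.25 kg, stands upright on the desk. The point is on its axis, half-way up (45 mm over its underside); z is up along its axis.
- jar_green_center (a point): Loose round grey screw-lid jar with a green lid and green band, the second tallest of the four: 74 mm high, 50 mm in diameter, straight-sided (the lid is its top 14 mm); best gripped in its upper half, where the gripper's body stays clear of the lid; 0.06 to 0.25 kg, stands upright on the desk. The point is on its axis, half-way up (37 mm over its underside); z is up along its axis.
- jar_yellow_center (a point): Loose round grey screw-lid jar with a yellow lid and yellow band, the third tallest of the four: 58 mm high, 50 mm in diameter, straight-sided (the lid is its top 14 mm); best gripped in its upper half, where the gripper's body stays clear of the lid; 0.06 to 0.25 kg, stands upright on the desk. The point is on its axis, half-way up (29 mm over its underside); z is up along its axis.
- jar_blue_center (a point): Loose round grey screw-lid jar with a blue lid and blue band, the shortest of the four: 42 mm high, 50 mm in diameter, straight-sided (the lid is its top 14 mm); best gripped in its upper half, where the gripper's body stays clear of the lid; 0.06 to 0.25 kg, stands upright on the desk. The point is on its axis, half-way up (21 mm over its underside); z is up along its axis.
- pad_red: Red round pad, 64 mm across, 1 mm thick flat disc fixed on the dark wooden strip (80 x 350 mm, 8 mm thick, fixed). The four pads lie in a straight row along it, 85 mm centre to centre. Origin: pad centre on the strip's top face, 8 mm over the desk, on which a jar stands; y along the strip, z up. It is at one end of the row, which end varies.
- pad_white: White round pad, 64 mm across, 1 mm thick flat disc fixed on the dark wooden strip (80 x 350 mm, 8 mm thick, fixed). The four pads lie in a straight row along it, 85 mm centre to centre. Origin: pad centre on the strip's top face, 8 mm over the desk, on which a jar stands; y along the strip, z up. It is at the end of the row opposite to the red one.
- pad_cork_a: Brown cork round pad, 64 mm across, 1 mm thick flat disc fixed on the dark wooden strip (80 x 350 mm, 8 mm thick, fixed). The four pads lie in a straight row along it, 85 mm centre to centre. Origin: pad centre on the strip's top face, 8 mm over the desk, on which a jar stands; y along the strip, z up. One of two alike in mid-row; either may be next to the red.
- pad_cork_b: Brown cork round pad, 64 mm across, 1 mm thick flat disc fixed on the dark wooden strip (80 x 350 mm, 8 mm thick, fixed). The four pads lie in a straight row along it, 85 mm centre to centre. Origin: pad centre on the strip's top face, 8 mm over the desk, on which a jar stands; y along the strip, z up. One of two alike in mid-row; either may be next to the red.
- mug: Bystander: blue mug, 76 mm across, 90 mm high, with a handle on its own +y side, standing at the left of the jars. Origin at the centre of its underside.
- calculator: Bystander: flat black pocket calculator, 140 x 75 x 14 mm, lying at the right of the jars. Origin at the centre of its underside, long side along x.
There are look-alikes about, which are no part of the job. Of the things shaped like the part that bears jar_blue_center, the blue one is meant. Leave any blue or purple look-alike of the part that bears jar_black_center alone.

How it is judged:
By the outcome, as a careful person would: the job done as asked, in the order asked, and still so for the second after the job is handed in, with the robot touching nothing.
It also fails if it takes over 99 s, if anything falls off the work surface, if the arm or the gripper's body presses on something with over 40 N, if the wrist force passes 120 N, or if a joint passes its speed limit or range.

## Working session

There is one attempt and no reset: what is moved stays moved. The work goes in short steps, Python scripts to look and compute and a tool call to move; the robot and the scene stay as the last step left them, time stands still between calls to the robot, and variables do not carry over. Pictures are saved under pics/ and viewed, at most 14 in all, crops included, and the job is handed in when it is done.

Besides the shell and the picture viewer there is one more tool, called after "Request:" as name([rows], argument=value, ...), one row to a line, values as JSON. play_rows: Moves the arm, as the interface text tells. Its arguments: {"type":"object","properties":{"commands":{"type":"array"},"jaw":{"type":"number"}},"required":["commands"]}

```bash
mkdir -p pics; ls
python3 - <<'E'
from plant import bot
import cv2
o=bot.get_obs(); print(o)
for n in ("scene","top"):
    c=bot.capture(n); cv2.imwrite(f"pics/{n}0.png",c["pixels"][:,:,::-1]); print(n,{k:v for k,v in c.items() if k!="pixels"})
E
```

```text
pics
{'time': 0.0, 'joint_positions': array([-1.28198939e+00,  3.42749202e-01,  1.52501962e+00,  2.11762570e-05,
        1.27537568e+00, -1.45994432e-01]), 'dq': array([ 0.00015165,  0.00192041, -0.00288877, -0.00069932,  0.00011369,
       -0.00025918]), 'tau': array([ 7.91215480e-04, -4.31245673e+01, -2.44217294e+01,  7.18318066e-02,
        5.59844601e-02, -1.25482152e-04]), 'tool_pos': array([ 221.05810327, -475.74494583,  223.13030562]), 'tcp_rot': array([-3.14006026e+00, -2.45791697e-04,  4.34795000e-01]), 'contact_force': array([-0.9769206 , -0.22012972,  0.52472398]), 'moment': array([0.01553215, 0.02534222, 0.00315727]), 'finger_force': 0.0, 'grip_width': 92.0910840805301}
scene {'fx': 466.66535126455193, 'fy': 466.66535126455193, 'cx': 317.28350965074793, 'cy': 212.74852336879349, 'eye': array([1232.02098388, -693.48196711, 1157.86490118]), 'rotation': array([-2.39932674, -0.01716651,  0.8225903 ])}
top {'fx': 455.7821794861039, 'fy': 455.7821794861039, 'cx': 326.45325260587225, 'cy': 196.0616579765307, 'eye': array([ 373.82544721,   -3.34145259, 1167.69438354]), 'rotation': array([-3.00086627, -0.0151366 , -1.59745093])}
```

View pics/top0.png

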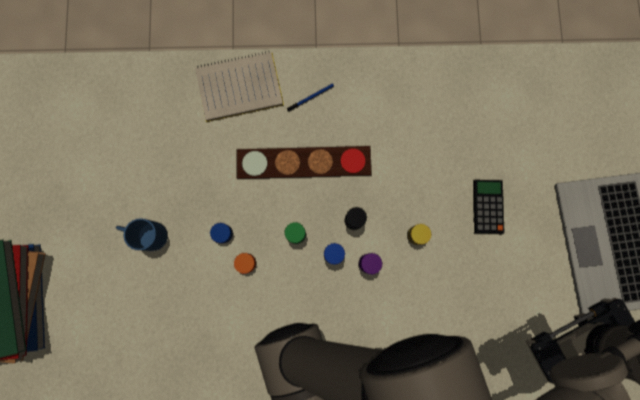

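View pics/scene0.png

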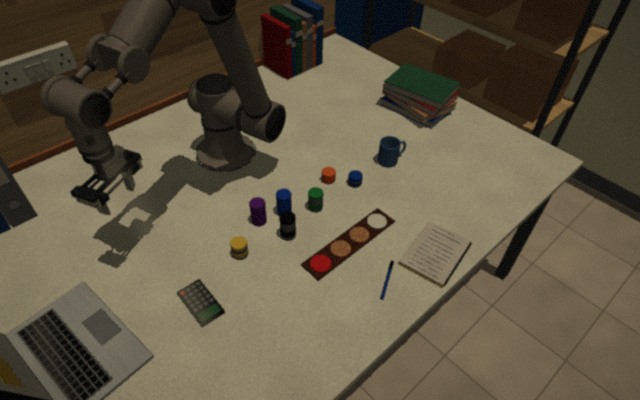

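Top view: white pad (255,163), corks (288,162) and (320,161), red (353,161). Jars are green (295,233), black (356,218) and yellow (420,234).

Blue candidates are (221,233) and (334,254) in top, which are (355,178) and (284,200) in scene. The first is short like the 42 mm jar, and the second is a tall look-alike of the black jar. Orange (245,264) and purple (371,264) are also look-alikes. I'll confirm this in a crop and measure.

```bash
cat > h.py <<'E'
import numpy as np, cv2
from scipy.spatial.transform import Rotation as R
def ray(c,u,v,z):
    d=R.from_euler('xyz',c["rotation"]).apply([(u-c["cx"])/c["fx"],(v-c["cy"])/c["fy"],1.])
    e=np.asarray(c["eye"]); return e+d*(z-e[2])/d[2]
def proj(c,p):
    q=R.from_euler('xyz',c["rotation"]).inv().apply(np.asarray(p)-c["eye"])
    return c["cx"]+c["fx"]*q[0]/q[2], c["cy"]+c["fy"]*q[1]/q[2]
def blob(c,lo,hi,near,r=18):
    m=cv2.inRange(cv2.cvtColor(c["pixels"],cv2.COLOR_RGB2HSV),np.array(lo),np.array(hi))
    n,l,s,ct=cv2.connectedComponentsWithStats(m)
    k=[i for i in range(1,n) if np.hypot(*(ct[i]-near))<r]
    if not k: return None
    i=max(k,key=lambda i:s[i,4]); return ct[i],s[i,4],s[i,2:4]
HSV=dict(black=((0,0,0),(180,255,45)),green=((45,90,40),(85,255,255)),yellow=((18,140,90),(35,255,255)),
 blue=((100,150,60),(125,255,255)),red=((0,190,90),(4,255,255)),white=((30,0,130),(90,45,255)),cork=((5,90,80),(18,255,255)))
E
python3 - <<'E'
from plant import bot
from h import *
c=bot.capture("top"); s=bot.capture("scene")
hs=cv2.cvtColor(c["pixels"],cv2.COLOR_RGB2HSV)
for n,k,near,z in [("black","black",(356,216),90),("green","green",(295,233),74),("yellow","yellow",(420,234),58),("blue","blue",(221,233),42),
  ("white","white",(255,163),9),("corkW","cork",(288,162),9),("corkR","cork",(320,161),9),("red","red",(353,161),9),("tallblue","blue",(334,254),90)]:
    b=blob(c,*HSV[k],near)
    if b is None: print(n,None,hs[near[1],near[0]]); continue
    p=ray(c,*b[0],z); print(n,b[0].round(1),b[1],b[2],p.round(1),"scene px",np.round(proj(s,p)),hs[near[1],near[0]])
im=s["pixels"][150:280,220:420,::-1]; cv2.imwrite("pics/crop.png",cv2.resize(im,(800,520),interpolation=cv2.INTER_CUBIC))
E
```

```text
black [355.  218.6] 363 [21 22] [470.4 -90.1  90. ] scene px [287. 215.] [105  26  20]
green [294.7 232.8] 341 [21 21] [441.3  54.3  74. ] scene px [315. 192.] [ 64 155  97]
yellow [420.5 233.8] 320 [20 21] [ 432.  -251.1   58. ] scene px [238. 242.] [ 24 182 153]
blue [220.1 232.6] 282 [19 19] [448.5 239.2  42. ] scene px [355. 174.] [109 199  91]
white [254.3 162.9] 429 [24 23] [628.8 159.3   9. ] scene px [376. 221.] [ 35  37 159]
corkW [287.  161.8] 479 [25 25] [629.6  74.6   9. ] scene px [359. 234.] [ 13 159 111]
corkR [319.8 160.9] 481 [25 25] [629.9 -10.6   9. ] scene px [340. 248.] [ 13 153 112]
red [352.6 160.2] 478 [24 25] [630.  -95.7   9. ] scene px [320. 263.] [  1 210 147]
tallblue [334.  253.6] 308 [19 20] [389.2 -37.7  90. ] scene px [283. 193.] [110 194 104]
```

View pics/crop.png

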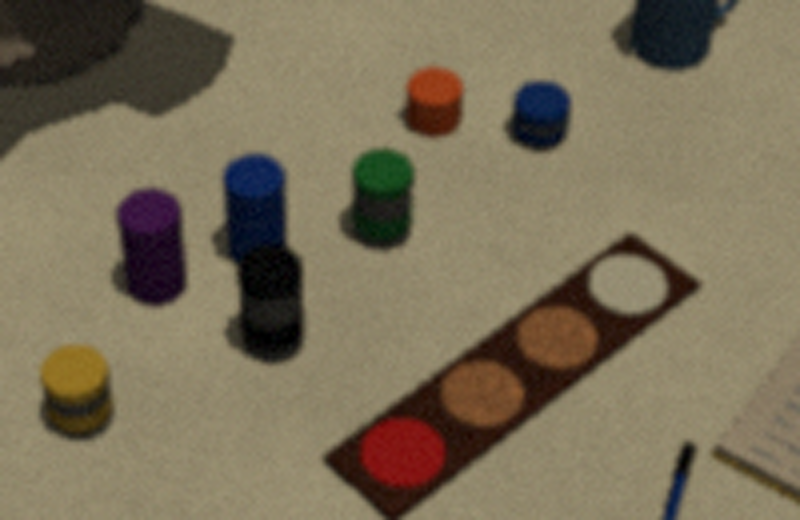

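The crop confirms it. The short blue jar with the grey band, at crop (541,115), is the target; the tall plain blue and purple ones are decoys and the orange one is a short look-alike. Pads measure 85 mm apart at x≈630. I'll grip with the fingers closing along world x (yaw 90°), so neighbouring pads stay clear.

Request:
play_rows([
  {"x": 0.038, "y": -0.024, "z": 0, "twist": -8.1},
  {"x": 0.076, "y": -0.048, "z": 0, "twist": -16.3},
  {"x": 0.114, "y": -0.072, "z": 0, "twist": -24.4},
  {"x": 0.152, "y": -0.096, "z": 0, "twist": -32.5},
  {"x": 0.19, "y": -0.12, "z": 0, "twist": -40.7},
  {"x": 0.228, "y": -0.144, "z": 0, "twist": -48.8},
  {"x": 0.266, "y": -0.168, "z": 0, "twist": -57.0},
  {"x": 0.304, "y": -0.192, "z": 0, "twist": -65.1},
], jaw=0)

```text
time: 1.0
tool_pos: [416.7, -172.3, 223.9]
tcp_rot: [3.141, 0.0, 1.577]
contact_force: [1.1, -0.6, 0.3]
grip_width: 91.8
finger_force: 0.0
```

Request:
play_rows([
  {"x": 0.021, "y": 0.0135, "z": 0, "twist": 0},
  {"x": 0.042, "y": 0.027, "z": 0, "twist": 0},
  {"x": 0.063, "y": 0.0405, "z": 0, "twist": 0},
  {"x": 0.084, "y": 0.054, "z": 0, "twist": 0},
  {"x": 0.084, "y": 0.054, "z": 0, "twist": 0},
  {"x": 0.084, "y": 0.054, "z": 0, "twist": 0},
  {"x": 0.084, "y": 0.054, "z": 0, "twist": 0},
  {"x": 0.084, "y": 0.054, "z": 0, "twist": 0},
])

```text
time: 1.8
tool_pos: [469.6, -90.7, 223.8]
tcp_rot: [-3.141, 0.0, 1.57]
contact_force: [0.4, -0.6, -0.1]
grip_width: 92.0
finger_force: 0.0
```

Run:
```python
from plant import bot
from h import *
c=bot.capture("wrist"); o=bot.get_obs(); print(o["tool_pos"],o["tcp_rot"],c["eye"],c["rotation"])
print("black top proj",proj(c,[470.4,-90.1,90]),"r px",c["fx"]*25/(c["eye"][2]-90))
cv2.imwrite("pics/w1.png",c["pixels"][:,:,::-1])
```

```text
[469.6321303  -90.6818441  223.80861332] [-3.14146898e+00  1.93368945e-04  1.56976636e+00] [469.1864394  -21.06738228 384.91573728] [ 2.87869285e+00  1.48020514e-03 -1.45385532e-04]
black top proj (np.float64(322.6821182990136), np.float64(190.68187470934186)) r px 28.767321370199003
```

View pics/w1.png

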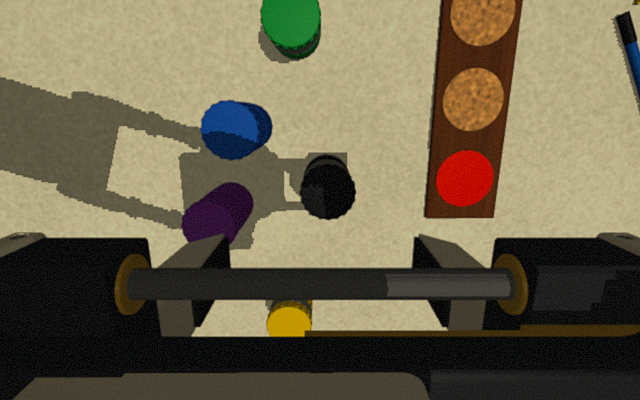

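The wrist view shows the black lid at about (328,190), against a predicted (323,191), with red at (465,178) and green at the top. I'll cross-check pads and jars from here.

Run:
```python
from plant import bot
from h import *
c=bot.capture("wrist")
for n,near,z in [("red",(465,178),9),("cork",(473,98),9),("green",(291,25),74)]:
    b=blob(c,*HSV[n],near,30); print(n,b, ray(c,*b[0],z).round(1))
g=cv2.cvtColor(c["pixels"],cv2.COLOR_RGB2GRAY)[140:230,285:375]
m=(cv2.cvtColor(c["pixels"],cv2.COLOR_RGB2HSV)[140:230,285:375,2]<40).astype('u1')*255
m=cv2.morphologyEx(m,cv2.MORPH_OPEN,np.ones((7,7)))
for p2 in (8,):
    q=cv2.HoughCircles(cv2.GaussianBlur(m,(5,5),1),cv2.HOUGH_GRADIENT,1,10,param1=80,param2=p2,minRadius=24,maxRadius=31)
    for a in q[0][:3]: print(a[:2]+[285,140],a[2],ray(c,a[0]+285,a[1]+140,90).round(1))
```

```text
red (array([463.99919582, 177.91757137]), np.int32(2487), array([57, 57], dtype=int32)) [629.8 -94.3   9. ]
cork (array([473.88288288,  99.27027027]), np.int32(3219), array([67, 65], dtype=int32)) [631.   -9.5   9. ]
green (array([291.29577465,  23.42698295]), np.int32(2698), array([61, 58], dtype=int32)) [444.3  48.9  74. ]
[325.5 190.5] 26.6 [473.  -89.9  90. ]
```

Request:
play_rows([
  {"x": 0, "y": 0.002, "z": 0.03, "twist": 0},
  {"x": 0, "y": 0.002, "z": 0.06, "twist": 0},
  {"x": 0, "y": 0.002, "z": 0.09, "twist": 0},
  {"x": 0, "y": 0.002, "z": 0.115, "twist": 0},
  {"x": 0, "y": 0.002, "z": 0.135, "twist": 0},
  {"x": 0, "y": 0.002, "z": 0.15, "twist": 0},
  {"x": 0, "y": 0.002, "z": 0.15, "twist": 0},
  {"x": 0, "y": 0.002, "z": 0.15, "twist": 0},
])

```text
time: 2.7
tool_pos: [472.1, -90.3, 74.1]
tcp_rot: [3.142, 0.0, 1.57]
contact_force: [0.7, -0.3, 0.0]
grip_width: 92.1
finger_force: 0.0
```

Request:
play_rows([
  {"x": 0, "y": 0, "z": 0, "twist": 0},
  {"x": 0, "y": 0, "z": 0, "twist": 0},
  {"x": 0, "y": 0, "z": 0, "twist": 0},
  {"x": 0, "y": 0, "z": 0, "twist": 0},
  {"x": 0, "y": 0, "z": 0, "twist": 0},
  {"x": 0, "y": 0, "z": 0, "twist": 0},
  {"x": 0, "y": 0, "z": 0, "twist": 0},
  {"x": 0, "y": 0, "z": 0, "twist": 0},
], jaw=1)

```text
time: 3.5
tool_pos: [472.5, -90.1, 74.0]
tcp_rot: [3.141, 0.0, 1.571]
contact_force: [2.1, 0.6, 0.4]
grip_width: 49.4
finger_force: 30.0
```

Request:
play_rows([
  {"x": 0, "y": 0, "z": -0.02, "twist": 0},
  {"x": 0, "y": 0, "z": -0.045, "twist": 0},
  {"x": -0.001, "y": 0.03, "z": -0.05, "twist": 0},
  {"x": -0.002, "y": 0.065, "z": -0.05, "twist": 0},
  {"x": -0.003, "y": 0.1, "z": -0.05, "twist": 0},
  {"x": -0.005, "y": 0.135, "z": -0.05, "twist": 0},
  {"x": -0.005, "y": 0.158, "z": -0.05, "twist": 0},
  {"x": -0.005, "y": 0.158, "z": -0.05, "twist": 0},
])

```text
time: 4.3
tool_pos: [631.6, -94.8, 122.4]
tcp_rot: [-3.141, -0.0, 1.572]
contact_force: [0.5, 0.3, -1.9]
grip_width: 49.0
finger_force: 30.0
```

Run:
```python
from plant import bot
from h import *
o=bot.get_obs(); print(o["tool_pos"],o["tcp_rot"],o["contact_force"])
c=bot.capture("wrist"); cv2.imwrite("pics/w2.png",c["pixels"][:,:,::-1])
for p in ([630,-95,9],[630,-10,9],[630,-95,139]): print(np.round(proj(c,p)))
```

```text
[631.63554155 -94.78961436 122.38741527] [-3.14112259e+00 -1.64763689e-04  1.57159370e+00] [ 0.46349392  0.34606055 -1.91323255]
[320. 197.]
[320.  90.]
[319. 266.]
```

View pics/w2.png

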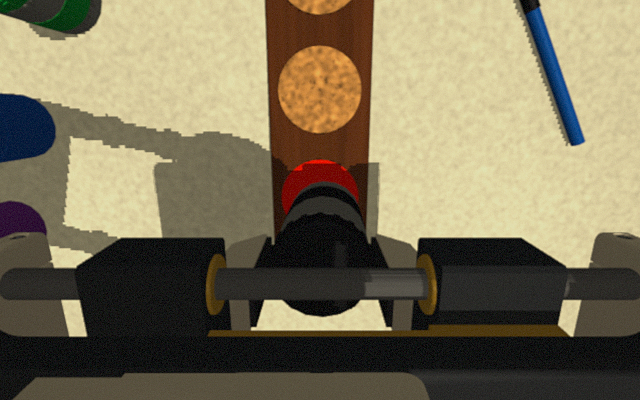

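The jar is held upright over red, and the next cork is at (320,90) as predicted. Now I'll lower it.

Request:
play_rows([
  {"x": 0, "y": -0.001, "z": 0.01, "twist": 0},
  {"x": 0, "y": -0.001, "z": 0.02, "twist": 0},
  {"x": 0, "y": -0.001, "z": 0.028, "twist": 0},
  {"x": 0, "y": -0.001, "z": 0.034, "twist": 0},
  {"x": 0, "y": -0.001, "z": 0.037, "twist": 0},
  {"x": 0, "y": -0.001, "z": 0.039, "twist": 0},
  {"x": 0, "y": -0.001, "z": 0.04, "twist": 0},
  {"x": 0, "y": -0.001, "z": 0.04, "twist": 0},
])

```text
time: 5.15
tool_pos: [629.1, -95.0, 84.0]
tcp_rot: [3.141, 0.0, 1.571]
contact_force: [0.9, -0.3, -1.0]
grip_width: 49.1
finger_force: 30.0
```

Request:
play_rows([
  {"x": 0, "y": 0, "z": 0.0005, "twist": 0},
  {"x": 0, "y": 0, "z": 0.001, "twist": 0},
  {"x": 0, "y": 0, "z": 0.001, "twist": 0},
  {"x": 0, "y": 0, "z": 0.001, "twist": 0},
  {"x": 0, "y": 0, "z": 0.001, "twist": 0},
  {"x": 0, "y": 0, "z": 0.001, "twist": 0},
  {"x": 0, "y": 0, "z": 0.001, "twist": 0},
  {"x": 0, "y": 0, "z": 0.001, "twist": 0},
])

```text
time: 5.95
tool_pos: [629.0, -94.9, 82.8]
tcp_rot: [3.142, 0.0, 1.571]
contact_force: [0.3, -1.2, -1.5]
grip_width: 49.4
finger_force: 30.0
```

Request:
play_rows([
  {"x": 0, "y": 0, "z": 0, "twist": 0},
  {"x": 0, "y": 0, "z": 0, "twist": 0},
  {"x": 0, "y": 0, "z": 0, "twist": 0},
  {"x": 0, "y": 0, "z": 0, "twist": 0},
  {"x": 0, "y": 0, "z": 0, "twist": 0},
  {"x": 0, "y": 0, "z": 0, "twist": 0},
  {"x": 0, "y": 0, "z": 0, "twist": 0},
  {"x": 0, "y": 0, "z": 0, "twist": 0},
], jaw=0)

```text
time: 6.75
tool_pos: [629.0, -94.9, 82.8]
tcp_rot: [3.142, 0.0, 1.571]
contact_force: [0.6, 0.6, -0.4]
grip_width: 91.7
finger_force: 0.0
```

Request:
play_rows([
  {"x": 0, "y": 0, "z": -0.035, "twist": 0},
  {"x": 0, "y": 0, "z": -0.075, "twist": 0},
  {"x": 0, "y": 0, "z": -0.115, "twist": 0},
  {"x": 0.005, "y": -0.01, "z": -0.141, "twist": 0},
  {"x": 0.035, "y": -0.04, "z": -0.141, "twist": 0},
  {"x": 0.065, "y": -0.075, "z": -0.141, "twist": 0},
  {"x": 0.09, "y": -0.105, "z": -0.141, "twist": 0},
  {"x": 0.11, "y": -0.135, "z": -0.141, "twist": 0},
])

```text
time: 7.55
tool_pos: [492.5, 16.3, 223.9]
tcp_rot: [3.141, -0.0, 1.571]
contact_force: [0.0, 0.6, 0.4]
grip_width: 91.7
finger_force: 0.0
```

Request:
play_rows([
  {"x": 0.02, "y": -0.025, "z": 0, "twist": 0},
  {"x": 0.038, "y": -0.05, "z": 0, "twist": 0},
  {"x": 0.038, "y": -0.052, "z": 0, "twist": 0},
  {"x": 0.038, "y": -0.052, "z": 0, "twist": 0},
  {"x": 0.038, "y": -0.052, "z": 0, "twist": 0},
  {"x": 0.038, "y": -0.052, "z": 0, "twist": 0},
  {"x": 0.038, "y": -0.052, "z": 0, "twist": 0},
  {"x": 0.038, "y": -0.052, "z": 0, "twist": 0},
])

```text
time: 8.35
tool_pos: [442.3, 52.7, 223.6]
tcp_rot: [-3.141, 0.0, 1.57]
contact_force: [0.0, 0.9, -0.1]
grip_width: 91.8
finger_force: 0.0
```

Run:
```python
from plant import bot
from h import *
t=bot.capture("top"); b=blob(t,*HSV["black"],(352,160)); print("black now",b, None if b is None else ray(t,*b[0],99))
c=bot.capture("wrist"); o=bot.get_obs(); print(o["tool_pos"],o["tcp_rot"])
u=proj(c,[441.3,54.3,74]); b=blob(c,*HSV["green"],u,30); print(u,b,ray(c,*b[0],74), c["fx"]*50/(c["eye"][2]-74))
cv2.imwrite("pics/w3.png",np.vstack([c["pixels"][:,:,::-1][:280],t["pixels"][130:290,:,::-1]]))
```

```text
black now (array([355.25339367, 155.63348416]), np.int32(442), array([22, 26], dtype=int32)) [621.05627657 -95.29552229  99.        ]
[442.13566467  52.82612582 223.64115188] [-3.14133158e+00  7.48256934e-05  1.57060482e+00]
(np.float64(320.8434829499561), np.float64(185.88929453114437)) (array([322.85665088, 181.88075764]), np.int32(2323), array([54, 59], dtype=int32)) [443.17685853  58.12746511  74.        ] 54.61012865305228
```

View pics/w3.png

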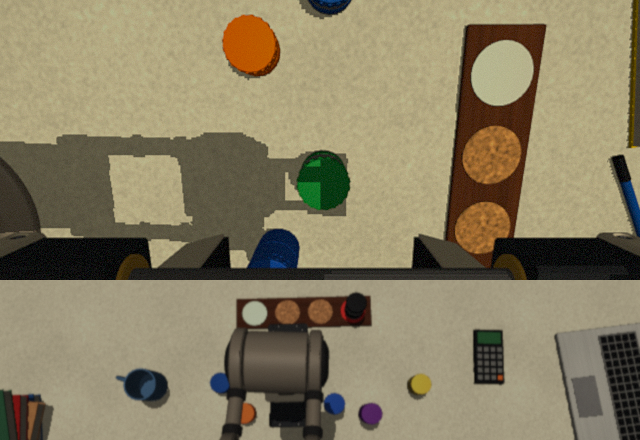

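Black stands upright on red. Green's lid is at wrist (323,184), so about (442.5,55). Now I'll descend and grip.

Request:
play_rows([
  {"x": 0.002, "y": 0.001, "z": 0.035, "twist": 0},
  {"x": 0.002, "y": 0.001, "z": 0.07, "twist": 0},
  {"x": 0.002, "y": 0.001, "z": 0.105, "twist": 0},
  {"x": 0.002, "y": 0.001, "z": 0.13, "twist": 0},
  {"x": 0.002, "y": 0.001, "z": 0.15, "twist": 0},
  {"x": 0.002, "y": 0.001, "z": 0.163, "twist": 0},
  {"x": 0.002, "y": 0.001, "z": 0.163, "twist": 0},
  {"x": 0.002, "y": 0.001, "z": 0.163, "twist": 0},
])

```text
time: 9.25
tool_pos: [443.2, 55.0, 61.0]
tcp_rot: [-3.142, 0.0, 1.571]
contact_force: [-0.0, -0.2, -0.7]
grip_width: 92.1
finger_force: 0.0
```

Request:
play_rows([
  {"x": 0, "y": 0, "z": 0, "twist": 0},
  {"x": 0, "y": 0, "z": 0, "twist": 0},
  {"x": 0, "y": 0, "z": 0, "twist": 0},
  {"x": 0, "y": 0, "z": 0, "twist": 0},
  {"x": 0, "y": 0, "z": 0, "twist": 0},
  {"x": 0, "y": 0, "z": 0, "twist": 0},
  {"x": 0, "y": 0, "z": 0, "twist": 0},
  {"x": 0, "y": 0, "z": 0, "twist": 0},
], jaw=1)

```text
time: 10.05
tool_pos: [443.3, 55.0, 60.9]
tcp_rot: [3.141, 0.0, 1.571]
contact_force: [1.1, -0.3, 1.3]
grip_width: 49.3
finger_force: 30.0
```

Request:
play_rows([
  {"x": 0, "y": 0, "z": -0.025, "twist": 0},
  {"x": 0, "y": 0, "z": -0.05, "twist": 0},
  {"x": -0.015, "y": 0.04, "z": -0.05, "twist": 0},
  {"x": -0.03, "y": 0.08, "z": -0.05, "twist": 0},
  {"x": -0.045, "y": 0.12, "z": -0.05, "twist": 0},
  {"x": -0.06, "y": 0.16, "z": -0.05, "twist": 0},
  {"x": -0.065, "y": 0.187, "z": -0.05, "twist": 0},
  {"x": -0.065, "y": 0.187, "z": -0.05, "twist": 0},
])

```text
time: 10.85
tool_pos: [632.4, -11.1, 109.6]
tcp_rot: [3.141, 0.0, 1.57]
contact_force: [-0.3, 0.7, -1.8]
grip_width: 49.2
finger_force: 30.0
```

Request:
play_rows([
  {"x": 0, "y": 0, "z": 0.01, "twist": 0},
  {"x": 0, "y": 0, "z": 0.02, "twist": 0},
  {"x": 0, "y": 0, "z": 0.028, "twist": 0},
  {"x": 0, "y": 0, "z": 0.034, "twist": 0},
  {"x": 0, "y": 0, "z": 0.038, "twist": 0},
  {"x": 0, "y": 0, "z": 0.04, "twist": 0},
  {"x": 0, "y": 0, "z": 0.041, "twist": 0},
  {"x": 0, "y": 0, "z": 0.041, "twist": 0},
])

```text
time: 11.65
tool_pos: [630.1, -9.9, 70.0]
tcp_rot: [3.141, 0.0, 1.571]
contact_force: [0.3, -0.6, -1.3]
grip_width: 48.8
finger_force: 30.0
```

Request:
play_rows([
  {"x": 0, "y": 0, "z": 0.0005, "twist": 0},
  {"x": 0, "y": 0, "z": 0.001, "twist": 0},
  {"x": 0, "y": 0, "z": 0.001, "twist": 0},
  {"x": 0, "y": 0, "z": 0.001, "twist": 0},
  {"x": 0, "y": 0, "z": 0.001, "twist": 0},
  {"x": 0, "y": 0, "z": 0.001, "twist": 0},
  {"x": 0, "y": 0, "z": 0.001, "twist": 0},
  {"x": 0, "y": 0, "z": 0.001, "twist": 0},
])

```text
time: 12.45
tool_pos: [630.1, -10.0, 69.0]
tcp_rot: [3.141, 0.0, 1.571]
contact_force: [1.0, 0.5, 0.6]
grip_width: 49.0
finger_force: 30.0
```

Request:
play_rows([
  {"x": 0, "y": 0, "z": 0, "twist": 0},
  {"x": 0, "y": 0, "z": 0, "twist": 0},
  {"x": 0, "y": 0, "z": 0, "twist": 0},
  {"x": 0, "y": 0, "z": 0, "twist": 0},
  {"x": 0, "y": 0, "z": 0, "twist": 0},
  {"x": 0, "y": 0, "z": 0, "twist": 0},
  {"x": 0, "y": 0, "z": 0, "twist": 0},
  {"x": 0, "y": 0, "z": 0, "twist": 0},
], jaw=0)

```text
time: 13.25
tool_pos: [630.0, -9.9, 68.8]
tcp_rot: [3.142, 0.0, 1.571]
contact_force: [-0.1, 0.7, -0.6]
grip_width: 92.0
finger_force: 0.0
```

Request:
play_rows([
  {"x": 0, "y": 0, "z": -0.04, "twist": 0},
  {"x": 0, "y": 0, "z": -0.085, "twist": 0},
  {"x": 0, "y": 0, "z": -0.13, "twist": 0},
  {"x": -0.01, "y": -0.01, "z": -0.155, "twist": 0},
  {"x": -0.04, "y": -0.035, "z": -0.155, "twist": 0},
  {"x": -0.07, "y": -0.065, "z": -0.155, "twist": 0},
  {"x": -0.1, "y": -0.095, "z": -0.155, "twist": 0},
  {"x": -0.13, "y": -0.12, "z": -0.155, "twist": 0},
])

```text
time: 14.05
tool_pos: [508.4, -140.7, 224.0]
tcp_rot: [3.141, 0.0, 1.571]
contact_force: [0.2, -0.5, -0.5]
grip_width: 92.2
finger_force: 0.0
```

Request:
play_rows([
  {"x": -0.03, "y": -0.022, "z": 0, "twist": 0},
  {"x": -0.06, "y": -0.044, "z": 0, "twist": 0},
  {"x": -0.09, "y": -0.064, "z": 0, "twist": 0},
  {"x": -0.111, "y": -0.078, "z": 0, "twist": 0},
  {"x": -0.111, "y": -0.078, "z": 0, "twist": 0},
  {"x": -0.111, "y": -0.078, "z": 0, "twist": 0},
  {"x": -0.111, "y": -0.078, "z": 0, "twist": 0},
  {"x": -0.111, "y": -0.078, "z": 0, "twist": 0},
])

```text
time: 14.85
tool_pos: [432.6, -250.1, 223.8]
tcp_rot: [3.141, -0.0, 1.572]
contact_force: [-0.0, 0.5, -0.4]
grip_width: 91.8
finger_force: 0.0
```

Run:
```python
from plant import bot
from h import *
t=bot.capture("top")
c=bot.capture("wrist"); o=bot.get_obs(); print(o["tool_pos"],o["tcp_rot"])
u=proj(c,[432,-251.1,58]); b=blob(c,*HSV["yellow"],u,30); print(u,b,ray(c,*b[0],58), c["fx"]*50/(c["eye"][2]-58))
cv2.imwrite("pics/w4.png",np.vstack([c["pixels"][:,:,::-1][:280],t["pixels"][130:290,:,::-1]]))
```

```text
[ 432.49399717 -250.24027947  223.81702918] [3.14151593e+00 4.70781375e-05 1.57245527e+00]
(np.float64(321.152609966776), np.float64(184.87290154188346)) (array([316.09196515, 184.66892546]), np.int32(1033), array([48, 50], dtype=int32)) [ 427.01887226 -250.90908058   58.        ] 51.901298349698756
```

View pics/w4.png

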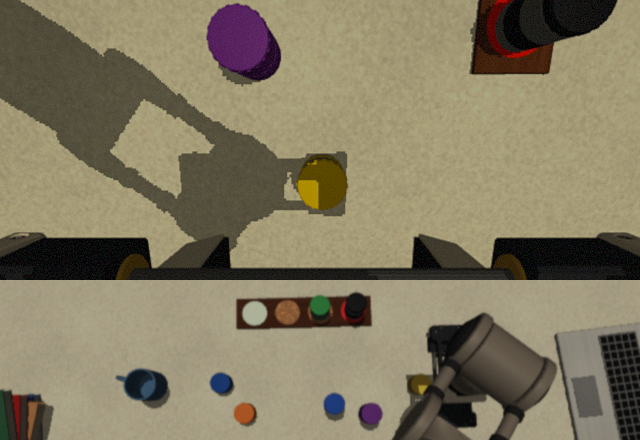

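Green and black are standing on their pads. The yellow lid is at wrist (322,183), directly below the tool. Now I'll descend and grip.

Request:
play_rows([
  {"x": 0.001, "y": 0, "z": 0.035, "twist": 0},
  {"x": 0.001, "y": 0, "z": 0.075, "twist": 0},
  {"x": 0.001, "y": 0, "z": 0.11, "twist": 0},
  {"x": 0.001, "y": 0, "z": 0.14, "twist": 0},
  {"x": 0.001, "y": 0, "z": 0.16, "twist": 0},
  {"x": 0.001, "y": 0, "z": 0.175, "twist": 0},
  {"x": 0.001, "y": 0, "z": 0.175, "twist": 0},
  {"x": 0.001, "y": 0, "z": 0.175, "twist": 0},
])

```text
time: 15.75
tool_pos: [432.4, -249.8, 49.1]
tcp_rot: [3.142, 0.0, 1.572]
contact_force: [0.2, -0.0, 0.5]
grip_width: 92.0
finger_force: 0.0
```

Request:
play_rows([
  {"x": 0, "y": 0, "z": 0, "twist": 0},
  {"x": 0, "y": 0, "z": 0, "twist": 0},
  {"x": 0, "y": 0, "z": 0, "twist": 0},
  {"x": 0, "y": 0, "z": 0, "twist": 0},
  {"x": 0, "y": 0, "z": 0, "twist": 0},
  {"x": 0, "y": 0, "z": 0, "twist": 0},
  {"x": 0, "y": 0, "z": 0, "twist": 0},
  {"x": 0, "y": 0, "z": 0, "twist": 0},
], jaw=1)

```text
time: 16.55
tool_pos: [432.3, -250.1, 49.0]
tcp_rot: [3.141, 0.0, 1.571]
contact_force: [1.7, 0.1, 1.2]
grip_width: 48.8
finger_force: 30.0
```

Request:
play_rows([
  {"x": 0, "y": 0, "z": -0.03, "twist": 0},
  {"x": 0, "y": 0, "z": -0.065, "twist": 0},
  {"x": 0, "y": 0, "z": -0.1, "twist": 0},
  {"x": 0.015, "y": 0.01, "z": -0.13, "twist": 0},
  {"x": 0.05, "y": 0.03, "z": -0.13, "twist": 0},
  {"x": 0.085, "y": 0.05, "z": -0.13, "twist": 0},
  {"x": 0.12, "y": 0.072, "z": -0.13, "twist": 0},
  {"x": 0.155, "y": 0.094, "z": -0.13, "twist": 0},
])

```text
time: 17.35
tool_pos: [526.1, -93.5, 178.5]
tcp_rot: [-3.141, -0.0, 1.571]
contact_force: [-0.1, -0.4, -1.0]
grip_width: 48.5
finger_force: 30.0
```

Request:
play_rows([
  {"x": 0.035, "y": 0.021, "z": 0, "twist": 0},
  {"x": 0.07, "y": 0.042, "z": 0, "twist": 0},
  {"x": 0.105, "y": 0.063, "z": 0, "twist": 0},
  {"x": 0.14, "y": 0.084, "z": 0, "twist": 0},
  {"x": 0.17, "y": 0.104, "z": 0, "twist": 0},
  {"x": 0.17, "y": 0.104, "z": 0, "twist": 0},
  {"x": 0.17, "y": 0.104, "z": 0, "twist": 0},
  {"x": 0.17, "y": 0.104, "z": 0, "twist": 0},
])

```text
time: 18.15
tool_pos: [629.2, 74.2, 178.3]
tcp_rot: [-3.14, 0.001, 1.57]
contact_force: [0.7, -0.4, -1.3]
grip_width: 48.9
finger_force: 30.0
```

Request:
play_rows([
  {"x": 0.001, "y": 0.0005, "z": 0.025, "twist": 0},
  {"x": 0.001, "y": 0.0005, "z": 0.05, "twist": 0},
  {"x": 0.001, "y": 0.0005, "z": 0.075, "twist": 0},
  {"x": 0.001, "y": 0.0005, "z": 0.095, "twist": 0},
  {"x": 0.001, "y": 0.0005, "z": 0.11, "twist": 0},
  {"x": 0.001, "y": 0.0005, "z": 0.117, "twist": 0},
  {"x": 0.001, "y": 0.0005, "z": 0.12, "twist": 0},
  {"x": 0.001, "y": 0.0005, "z": 0.12, "twist": 0},
])

```text
time: 18.95
tool_pos: [630.5, 75.5, 59.2]
tcp_rot: [3.141, 0.0, 1.57]
contact_force: [0.2, 0.2, -1.0]
grip_width: 49.0
finger_force: 30.0
```

Request:
play_rows([
  {"x": 0, "y": 0, "z": 0.0005, "twist": 0},
  {"x": 0, "y": 0, "z": 0.001, "twist": 0},
  {"x": 0, "y": 0, "z": 0.001, "twist": 0},
  {"x": 0, "y": 0, "z": 0.001, "twist": 0},
  {"x": 0, "y": 0, "z": 0.001, "twist": 0},
  {"x": 0, "y": 0, "z": 0.001, "twist": 0},
  {"x": 0, "y": 0, "z": 0.001, "twist": 0},
  {"x": 0, "y": 0, "z": 0.001, "twist": 0},
])

```text
time: 19.75
tool_pos: [630.4, 76.1, 57.8]
tcp_rot: [-3.142, 0.0, 1.571]
contact_force: [0.4, -0.2, -1.7]
grip_width: 48.5
finger_force: 30.0
```

Request:
play_rows([
  {"x": 0, "y": 0, "z": 0, "twist": 0},
  {"x": 0, "y": 0, "z": 0, "twist": 0},
  {"x": 0, "y": 0, "z": 0, "twist": 0},
  {"x": 0, "y": 0, "z": 0, "twist": 0},
  {"x": 0, "y": 0, "z": 0, "twist": 0},
  {"x": 0, "y": 0, "z": 0, "twist": 0},
  {"x": 0, "y": 0, "z": 0, "twist": 0},
  {"x": 0, "y": 0, "z": 0, "twist": 0},
], jaw=0)

```text
time: 20.55
tool_pos: [630.5, 76.1, 57.8]
tcp_rot: [3.142, 0.0, 1.571]
contact_force: [-1.2, 0.5, 0.6]
grip_width: 91.2
finger_force: 0.0
```

Request:
play_rows([
  {"x": 0, "y": 0, "z": -0.04, "twist": 0},
  {"x": 0, "y": 0, "z": -0.085, "twist": 0},
  {"x": 0, "y": 0, "z": -0.13, "twist": 0},
  {"x": 0.01, "y": -0.012, "z": -0.166, "twist": 0},
  {"x": 0.04, "y": -0.042, "z": -0.166, "twist": 0},
  {"x": 0.07, "y": -0.074, "z": -0.166, "twist": 0},
  {"x": 0.1, "y": -0.106, "z": -0.166, "twist": 0},
  {"x": 0.13, "y": -0.14, "z": -0.166, "twist": 0},
])

```text
time: 21.35
tool_pos: [489.1, 206.9, 223.9]
tcp_rot: [3.141, -0.0, 1.57]
contact_force: [0.6, 0.5, -0.9]
grip_width: 91.3
finger_force: 0.0
```

Request:
play_rows([
  {"x": 0.02, "y": -0.025, "z": 0, "twist": 0},
  {"x": 0.033, "y": -0.042, "z": 0, "twist": 0},
  {"x": 0.033, "y": -0.042, "z": 0, "twist": 0},
  {"x": 0.033, "y": -0.042, "z": 0, "twist": 0},
  {"x": 0.033, "y": -0.042, "z": 0, "twist": 0},
  {"x": 0.033, "y": -0.042, "z": 0, "twist": 0},
  {"x": 0.033, "y": -0.042, "z": 0, "twist": 0},
  {"x": 0.033, "y": -0.042, "z": 0, "twist": 0},
])

```text
time: 22.15
tool_pos: [448.8, 238.6, 223.6]
tcp_rot: [-3.141, 0.0, 1.57]
contact_force: [-0.3, -0.1, -0.5]
grip_width: 91.8
finger_force: 0.0
```

Run:
```python
from plant import bot
from h import *
t=bot.capture("top")
c=bot.capture("wrist"); o=bot.get_obs(); print(o["tool_pos"],o["tcp_rot"])
u=proj(c,[448.5,239.2,42]); b=blob(c,(95,120,20),(130,255,255),u,30); print(u,b,ray(c,*b[0],42), c["fx"]*50/(c["eye"][2]-42))
cv2.imwrite("pics/w5.png",np.vstack([c["pixels"][:,:,::-1][:280],t["pixels"][130:290,:,::-1]]))
```

```text
[448.62969389 238.79039575 223.67287072] [-3.14147980e+00  1.60699151e-04  1.57048846e+00]
(np.float64(321.53066607459465), np.float64(180.19206267303264)) (array([322.64533623, 176.17787419]), np.int32(1844), array([48, 51], dtype=int32)) [449.63879616 243.38975262  42.        ] 49.50535722420129
```

View pics/w5.png

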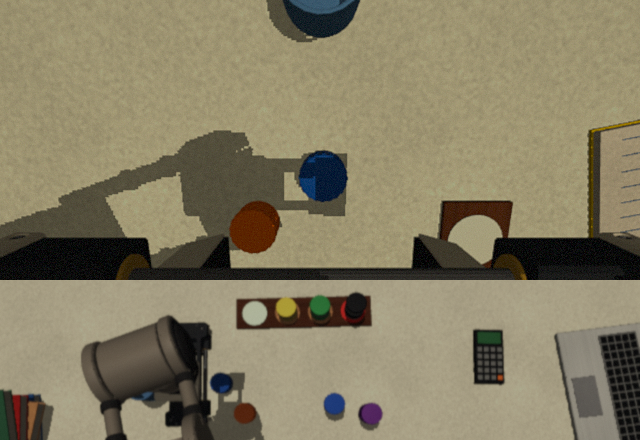

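Three jars are placed in order. The blue jar is at wrist (323,176), so y≈242, and the orange decoy at (254,227) is clear of the fingers. Now I'll descend.

Request:
play_rows([
  {"x": 0.003, "y": 0.001, "z": 0.035, "twist": 0},
  {"x": 0.003, "y": 0.001, "z": 0.075, "twist": 0},
  {"x": 0.003, "y": 0.001, "z": 0.115, "twist": 0},
  {"x": 0.003, "y": 0.001, "z": 0.15, "twist": 0},
  {"x": 0.003, "y": 0.001, "z": 0.173, "twist": 0},
  {"x": 0.003, "y": 0.001, "z": 0.187, "twist": 0},
  {"x": 0.003, "y": 0.001, "z": 0.187, "twist": 0},
  {"x": 0.003, "y": 0.001, "z": 0.187, "twist": 0},
])

```text
time: 23.05
tool_pos: [449.7, 242.1, 37.1]
tcp_rot: [3.141, 0.0, 1.571]
contact_force: [0.2, -0.8, 0.7]
grip_width: 91.9
finger_force: 0.0
```

Request:
play_rows([
  {"x": 0, "y": 0, "z": 0, "twist": 0},
  {"x": 0, "y": 0, "z": 0, "twist": 0},
  {"x": 0, "y": 0, "z": 0, "twist": 0},
  {"x": 0, "y": 0, "z": 0, "twist": 0},
  {"x": 0, "y": 0, "z": 0, "twist": 0},
  {"x": 0, "y": 0, "z": 0, "twist": 0},
  {"x": 0, "y": 0, "z": 0, "twist": 0},
  {"x": 0, "y": 0, "z": 0, "twist": 0},
], jaw=1)

```text
time: 23.85
tool_pos: [449.6, 242.0, 36.9]
tcp_rot: [3.141, -0.0, 1.571]
contact_force: [-0.7, 0.1, 1.9]
grip_width: 47.6
finger_force: 30.0
```

Request:
play_rows([
  {"x": 0, "y": 0, "z": -0.025, "twist": 0},
  {"x": 0, "y": 0, "z": -0.055, "twist": 0},
  {"x": -0.015, "y": 0.035, "z": -0.055, "twist": 0},
  {"x": -0.032, "y": 0.07, "z": -0.055, "twist": 0},
  {"x": -0.048, "y": 0.105, "z": -0.055, "twist": 0},
  {"x": -0.064, "y": 0.14, "z": -0.055, "twist": 0},
  {"x": -0.082, "y": 0.18, "z": -0.055, "twist": 0},
  {"x": -0.082, "y": 0.18, "z": -0.055, "twist": 0},
])

```text
time: 24.65
tool_pos: [633.5, 157.0, 91.0]
tcp_rot: [3.139, 0.001, 1.567]
contact_force: [0.0, 0.4, 0.3]
grip_width: 47.8
finger_force: 30.0
```

Request:
play_rows([
  {"x": 0, "y": 0, "z": 0.01, "twist": 0},
  {"x": 0, "y": 0, "z": 0.02, "twist": 0},
  {"x": 0, "y": 0, "z": 0.03, "twist": 0},
  {"x": 0, "y": 0, "z": 0.037, "twist": 0},
  {"x": 0, "y": 0, "z": 0.042, "twist": 0},
  {"x": 0, "y": 0, "z": 0.045, "twist": 0},
  {"x": 0, "y": 0, "z": 0.046, "twist": 0},
  {"x": 0, "y": 0, "z": 0.0465, "twist": 0},
])

```text
time: 25.45
tool_pos: [629.6, 160.1, 45.5]
tcp_rot: [3.141, -0.0, 1.571]
contact_force: [0.8, -0.4, -1.0]
grip_width: 47.9
finger_force: 30.0
```

Run:
```python
from plant import bot
from h import *
o=bot.get_obs(); print(o["tool_pos"],o["contact_force"],o["grip_width"])
c=bot.capture("wrist"); print(np.round(proj(c,[630,160,50])))
cv2.imwrite("pics/w6.png",c["pixels"][:,:,::-1])
```

```text
[629.5954257  160.13146593  45.4999155 ] [ 0.84590853 -0.41462891 -0.9811525 ] 47.87679914083813
[323. 255.]
```

View pics/w6.png

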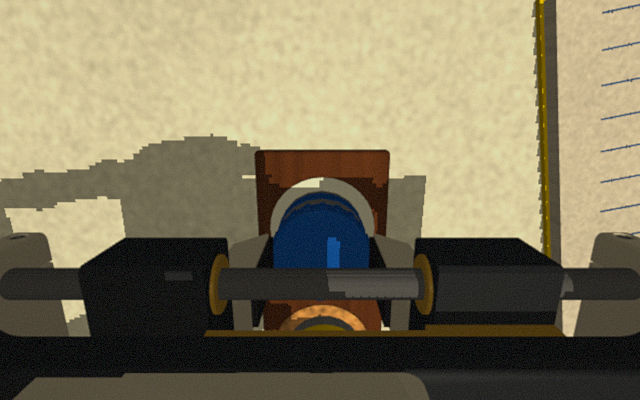

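Blue sits over the white pad, centred left to right on it at (320,230). I'll release and retreat.

Request:
play_rows([
  {"x": 0, "y": 0, "z": 0, "twist": 0},
  {"x": 0, "y": 0, "z": 0, "twist": 0},
  {"x": 0, "y": 0, "z": 0, "twist": 0},
  {"x": 0, "y": 0, "z": 0, "twist": 0},
  {"x": 0, "y": 0, "z": 0, "twist": 0},
  {"x": 0, "y": 0, "z": 0, "twist": 0},
  {"x": 0, "y": 0, "z": 0, "twist": 0},
  {"x": 0, "y": 0, "z": 0, "twist": 0},
], jaw=0)

```text
time: 26.3
tool_pos: [629.4, 160.1, 45.3]
tcp_rot: [-3.142, 0.0, 1.571]
contact_force: [0.2, -1.0, -0.2]
grip_width: 91.9
finger_force: 0.0
```

Request:
play_rows([
  {"x": 0, "y": 0, "z": -0.03, "twist": 0},
  {"x": 0, "y": 0, "z": -0.07, "twist": 0},
  {"x": 0, "y": 0, "z": -0.11, "twist": 0},
  {"x": 0, "y": 0, "z": -0.15, "twist": 0},
  {"x": 0, "y": -0.04, "z": -0.18, "twist": 0},
  {"x": 0, "y": -0.08, "z": -0.18, "twist": 0},
  {"x": 0, "y": -0.12, "z": -0.18, "twist": 0},
  {"x": 0, "y": -0.16, "z": -0.18, "twist": 0},
])

```text
time: 27.1
tool_pos: [467.8, 159.9, 225.5]
tcp_rot: [3.141, -0.0, 1.571]
contact_force: [-0.0, 0.8, -0.4]
grip_width: 91.7
finger_force: 0.0
```

Request:
play_rows([
  {"x": 0.02, "y": -0.02, "z": 0, "twist": 0},
  {"x": 0.04, "y": -0.04, "z": 0, "twist": 0},
  {"x": 0.06, "y": -0.06, "z": 0, "twist": 0},
  {"x": 0.08, "y": -0.07, "z": 0, "twist": 0},
  {"x": 0.1, "y": -0.07, "z": 0, "twist": 0},
  {"x": 0.1, "y": -0.07, "z": 0, "twist": 0},
  {"x": 0.1, "y": -0.07, "z": 0, "twist": 0},
  {"x": 0.1, "y": -0.07, "z": 0, "twist": 0},
])

```text
time: 27.9
tool_pos: [399.5, 259.3, 225.2]
tcp_rot: [-3.141, 0.001, 1.571]
contact_force: [-0.6, -0.0, 0.4]
grip_width: 92.0
finger_force: 0.0
```

Run:
```python
from plant import bot
from h import *
t=bot.capture("top"); s=bot.capture("scene")
for n,p,h in [("black",[629.8,-95,99],90),("green",[630,-10.2,83],74),("yellow",[630,75,67],58),("blue",[630,160,51],42)]:
    u=proj(t,p); b=blob(t,*HSV[n],u,12); print(n,np.round(u,1),b[0].round(1),b[1:],ray(t,*b[0],p[2]).round(1),np.round(proj(s,p)))
a=cv2.resize(t["pixels"][130:210,220:390,::-1],(680,320),interpolation=cv2.INTER_CUBIC)
b=cv2.resize(s["pixels"][160:295,275:425,::-1],(300,270),interpolation=cv2.INTER_CUBIC)
b=np.hstack([b,cv2.resize(t["pixels"][:,:,::-1],(380,270))]); cv2.imwrite("pics/f.png",np.vstack([a,b]))
```

```text
black [355.  152.1] [355.2 155.6] (np.int32(441), array([23, 26], dtype=int32)) [621.1 -95.3  99. ] [321. 244.]
green [319.7 154.3] [319.5 155.2] (np.int32(327), array([20, 20], dtype=int32)) [627.8  -9.7  83. ] [341. 233.]
yellow [285.2 156.6] [285.6 156.8] (np.int32(332), array([21, 19], dtype=int32)) [629.4  74.   67. ] [360. 222.]
blue [251.6 158.8] [252.2 160. ] (np.int32(279), array([20, 19], dtype=int32)) [627.  158.4  51. ] [378. 212.]
```

View pics/f.png

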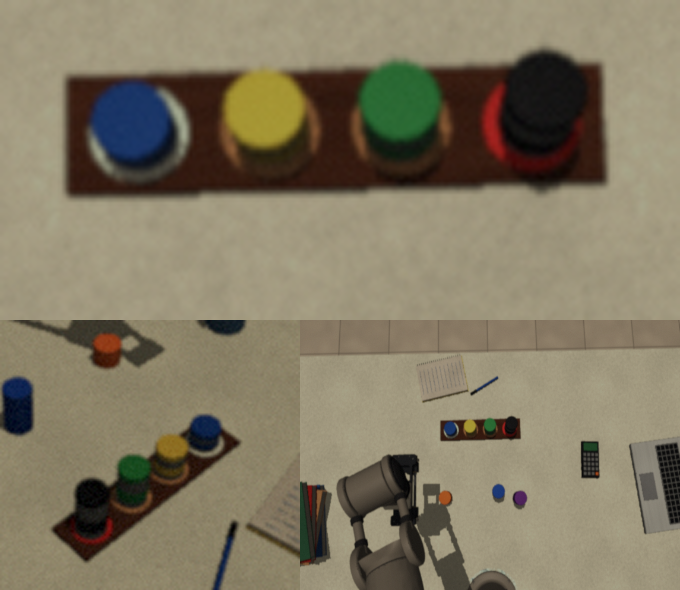

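The final picture shows all four jars upright on their pads in height order, within about 3 mm of centre. Black's larger mask offset comes from its visible side wall; its lid is at about (356,152), as predicted.

```bash
python3 -c "
from plant import bot
print(bot.close_job())"
```

```text
the job is handed in; nothing more can be done
None
```

The job is handed in: black stands on red, green and yellow on the two corks, and blue on white, all upright and released within about 3 mm of centre; the arm never touched the mug or calculator, and it took about 28 of the 99 s.

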